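Put three test fixtures back on their own stands by way of the parking mat

TASK

The three steel test fixtures have been put back on each other's stands: move the round platen to the round stand, the square-footed vice to the square stand and the long bend support to the long stand, each upright, centred and squared up with its stand. Park one of them on the free rubber mat on the way, never stand a fixture on the bare bench or tip it over, set each one down gently rather than dropping it, and leave the specimen tray where it is.

Things in the scene. Friction and masses are not known exactly. Their poses are not given: they have to be found in the camera images.
- platen: Compression platen, steel: a round disc, diameter 64, 18 high, with an upright shank of diameter 24 in its middle, top of the shank 63 above the underside. All in mm. Origin: centre of its underside, z up. Loose, about 0.5 kg; can be held by the shank. At the start it stands on the square stand; it belongs on the round stand.
- vice: Steel screw-vice grip: square foot 54 x 54, 14 high; body above it 40 (x) x 54 (y), top at 52, with a slot 14 wide, 20 deep along x. From each y end a screw sticks out with a small upright bar (y to +-44, z 15 to 51). Hold it across the 40 mm, along x, above the foot. All in mm. Origin: centre of its underside, z up. Loose, 0.5 kg. Starts on the long stand; belongs on the square one.
- anvil: Bend-test support, steel: a bar 90 (x) x 36 (y) x 30 high, with a raised support 16 long carrying a roller on each end (top at 47); flat between them. Hold it across the 36 mm, along y, at mid-length. All in mm. Origin: centre of its underside, z up. Loose, 0.6 kg. Starts on the round stand; belongs on the long one.
- round_stand: Low white plastic stand, fixed to the bench: a round disc, diameter 110, 12 high, flat on top. All in mm. Origin: centre of its underside, z up. 
- square_stand: Low white plastic stand, fixed to the bench: a square 100 x 100, 12 high, flat on top, sides along its x and y. All in mm. Origin: centre of its underside, z up. 
- long_stand: Low white plastic stand, fixed to the bench: an oblong 140 (its x) x 76 (its y), 12 high, flat on top. All in mm. Origin: centre of its underside, z up. 
- mat: Black rubber parking mat, fixed, 120 x 120 and 6 high, finely ribbed, free at the start. All in mm. Origin: centre of its underside, z up. 
- specimen_tray: Grey plastic open tray, 110 (x) x 80 (y) x 22 high, with test strips in it. Loose bystander, to be left where it is. All in mm. Origin: centre of its underside, z up. 

How it is judged:
On the way:
1. one of the fixtures stands upright on the rubber mat, within 50 mm of its centre, released and at rest (((horizontal distance between platen and mat below 0.05 m and z of platen in the frame of mat below 0.01 m and angle between platen's own z axis and vertical below 0.1 rad and linear speed of platen below 0.02 m/s and contact force between platen and the fingers below 0.1 N) or (horizontal distance between vice and mat below 0.05 m and z of vice in the frame of mat below 0.01 m and angle between vice's own z axis and vertical below 0.1 rad and linear speed of vice below 0.02 m/s and contact force between vice and the fingers below 0.1 N) or (horizontal distance between anvil and mat below 0.05 m and z of anvil in the frame of mat below 0.01 m and angle between anvil's own z axis and vertical below 0.1 rad and linear speed of anvil below 0.02 m/s and contact force between anvil and the fingers below 0.1 N))), for 0.2 s.
At the end, for the whole second after the job is handed in: Platen on the round, vice on the square, bend support on the long stand: each upright (0.1 rad), within 15 mm of the stand's centre, released, at rest. Bend support along its stand and vice square to its stand (any of four ways) within 0.26 rad; platen turned any way (horizontal distance between platen and round_stand below 0.015 m and z of platen in the frame of round_stand between 0.009 and 0.016 m and angle between each of platen, vice, anvil's own z axis and vertical below 0.1 rad and linear speed of each of platen, vice, anvil below 0.02 m/s and contact force between each of platen, vice, anvil and the fingers below 0.1 N and horizontal distance between vice and square_stand below 0.015 m and z of vice in the frame of square_stand between 0.009 and 0.016 m and horizontal distance between anvil and long_stand below 0.015 m and z of anvil in the frame of long_stand between 0.009 and 0.016 m and angle between the x axis of anvil and the x axis of long_stand, either way round below 0.26 rad and (angle between the x axis of vice and the x axis of square_stand, either way round below 0.26 rad or angle between the x axis of vice and the y axis of square_stand, either way round below 0.26 rad)); the robot touches nothing.
It fails at once if a fixture is stood on the bare bench (the centre of its underside comes below 3 mm) or tips over (by more than 0.8 rad) (height (world z) of any of platen, vice, anvil below 0.003 m or angle between any of platen, vice, anvil's own z axis and vertical above 0.8 rad).
It fails at once if a fixture is dropped or knocked: it moves faster than 0.6 m/s while the fingers are not touching it (a fall of about 20 mm) ((linear speed of platen above 0.6 m/s and contact force between platen and the fingers below 0.1 N) or (linear speed of vice above 0.6 m/s and contact force between vice and the fingers below 0.1 N) or (linear speed of anvil above 0.6 m/s and contact force between anvil and the fingers below 0.1 N)).
It fails at once if the specimen tray is pushed more than 25 mm from its place (distance of specimen_tray from where it was at the start of the episode above 0.025 m).
It also fails if it takes over 128 s, if anything falls off the work surface, if the arm or the gripper's body presses on something with over 40 N, if the wrist force passes 120 N, or if a joint passes its speed limit or range.

ROBOT

A 6-joint arm with a two-finger parallel gripper is mounted at the origin on the work surface. World frame = base frame: x ahead of the robot, y to its left, z up, the work surface at z = 0. Lengths are in m, angles in rad, forces in N, time in s.
With the tool pointing down it reaches from about 0.275 to 0.975 m from the base axis. Payload 8.4 kg.
Tool frame: the origin (TCP) lies on the centre line of the jaws, within the pads' length; the fingertips stand 25 mm ahead of it and the grasp point (between the pads) lies 6 mm ahead of it; z points along the fingers, y is the direction in which the jaws open and shut (so a half turn about z gives the same grasp; the last joint's range is limited). The gripper opens to 92 mm and grips with 3 to 60 N. Pads are 20 mm wide; open, the fingers measure 128 mm over their backs; the gripper's body (75 mm by 189 mm) begins 69 mm behind the grasp point.
Start: joints at [1.158, 0.353, 1.633, -0, 1.155, -0.002], TCP at [0.25, 0.573, 0.212] pointing down, gripper open.
Joint ranges: [-2.63, 2.63], [-0.92, 2.1], [0.06, 2.66], [-1.3, 4.44], [0, 2.69], [-3.02, 3.02]. Speed limits (rad/s): [2.22, 2.22, 2.79, 3.14, 3.14, 3.14].

INTERFACE

Orientations are given as [roll, pitch, yaw] about the fixed x, y, z axes, in that order (R = Rz(yaw) Ry(pitch) Rx(roll)).
In Python, from station import r, inverse_kinematics, cams, finish_job gives the robot as it stands. Calls block until the motion is done:
- r.movep(position, orientation): joint-space move of the TCP to a pose.
- r.movel(position, rate=0.15, orientation=None, f_stop=None): straight line of the TCP; orientation=None keeps the orientation; rate is the mean speed in m/s. With f_stop (N) it stops when the force on the tool has changed by that much, and returns True; else False.
- r.move_j(angles): joint-space move.
- r.set_gripper(opening): opening from 0.0 (shut) to 1.0 (fully open); the grip force is fixed at half the most; returns when the fingers have stopped.
- r.sleep(seconds).
- inverse_kinematics(position, orientation): joint angles nearest the present ones, or None.
- cams.read_camera(name): name is "side" or "top" or "wrist"; returns a dict with "frame" (384x512x3 uint8, red, green, blue), "intrinsics" (3x3 intrinsics, pixels), "k1" (the pictures are not rectified: a ray, as slopes to the right and down, at radius r is drawn at 1 + k1 r^2 times it, then the intrinsics apply), "T" (4x4, takes a point from camera to world coordinates); the wrist camera has in their place "tool_from_camera" (4x4, takes a point from camera to tool coordinates, whose origin is the TCP and whose axes are the flange's). Camera axes: x right, y up, looking along -z (the intrinsics and any distortion apply to the point x, -y, -z); pixel columns grow to the right and rows downward; lengths in m; the calibration is good to about 2 mm. A picture is of the moment at which its call begins: read the wrist's pose just before it. There is no depth.
A pose or a line that the arm cannot do raises r.MotionError and nothing moves.
- finish_job(): hands the job in, once; it reports no verdict.
Readings, each from a call of its own:
- r.read_time_s(): time.
- r.read_joint_positions(): joint angles.
- r.read_dq(): joint speeds.
- r.read_tau(): joint torques, N m.
- r.read_position(): TCP position.
- r.read_tcp_rot(): TCP orientation.
- r.read_contact_force(): force on the tool from outside, world axes, zero at the start.
- r.read_ft_torque(): the same for the moment, N m.
- r.read_finger_gap(): opening from 0.0 (shut) to 1.0 (fully open).
Only numpy, scipy, OpenCV 4.12 (cv2) and the standard library are available. Lean on these libraries where they do the work, as an engineer would, in place of code of your own. Each camera call takes 0.05 s, during which the arm holds its last target. There are 200 camera calls.

## Working session

There is one attempt and no reset: what is moved stays moved. The work goes in short steps, each a Python script; the robot and the scene stay as the last script left them, time stands still between calls to the robot, and variables do not carry over. Pictures are saved under pics/ and viewed, about 12 in all and at most 16, crops included, and the job is handed in when it is done.

```bash
ls; mkdir -p pics; python3 - <<'E'
from station import r,cams
import cv2,numpy as np
for n in("top","side"):
    d=cams.read_camera(n); cv2.imwrite(f"pics/{n}0.png",d["frame"][:,:,::-1])
    print(n,d["intrinsics"].tolist(),d["k1"],np.round(d["T"],4).tolist())
print(r.read_time_s(),r.read_tcp_rot(),r.read_finger_gap(), r.read_position())
E
```

```text
pics
top [[471.01933302411453, 0.0, 249.84823373351506], [0.0, 471.01933302411453, 193.66533804149057], [0.0, 0.0, 1.0]] -0.18563454967195817 [[0.0291, 0.9965, -0.0785, 0.4585], [-0.9993, 0.0273, -0.0238, -0.0041], [-0.0215, 0.0791, 0.9966, 1.0352], [0.0, 0.0, 0.0, 1.0]]
side [[440.99574064168877, 0.0, 261.05592901644917], [0.0, 440.99574064168877, 194.24969955725427], [0.0, 0.0, 1.0]] 0.0018651245302535651 [[0.8389, 0.3296, -0.4332, 0.0186], [-0.5443, 0.5138, -0.6631, -0.7594], [0.0041, 0.7921, 0.6104, 0.7601], [0.0, 0.0, 0.0, 1.0]]
0.1 [-3.14037512e+00 -1.43856895e-05  2.73079853e+00] 1.005549737786624 [0.24940764 0.57260867 0.21173817]
```

View pics/top0.png

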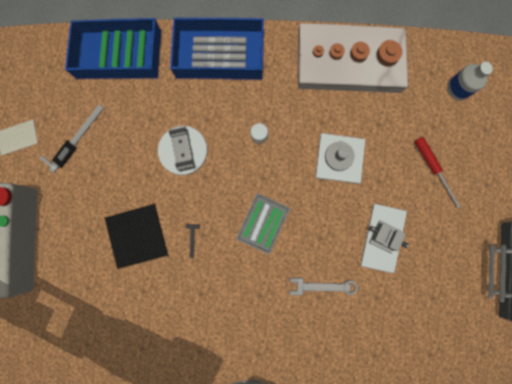

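View pics/side0.png

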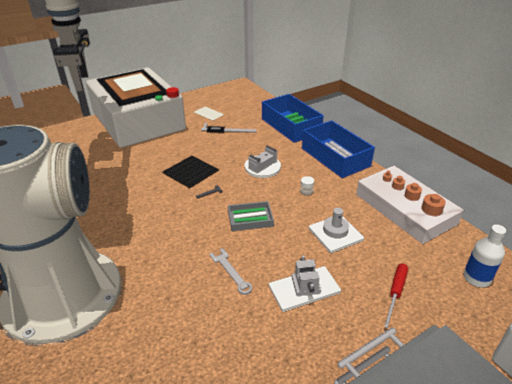

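The top view shows everything. The anvil is on the round stand (182,150), the platen on the square stand (341,158) and the vice on the long stand (385,238). The mat is free at (137,236) and the tray is at (263,223). The side view agrees. Next I'll measure the stands by segmentation and make an upsampled orthophoto of each fixture.

```bash
cat > h.py <<'E'
import numpy as np,cv2
from scipy.spatial.transform import Rotation as Ro
from station import r,cams,inverse_kinematics
F=np.diag([1.,-1,-1])
def cam(n):
    """frame, K, k1, world-from-camera in OpenCV axes"""
    if n=="wrist":
        p=r.read_position();o=r.read_tcp_rot()
        W=np.eye(4);W[:3,:3]=Ro.from_euler("xyz",o).as_matrix();W[:3,3]=p
        d=cams.read_camera(n);T=W@d["tool_from_camera"]
    else: d=cams.read_camera(n);T=np.array(d["T"])
    R=T[:3,:3]@F
    return d["frame"][:,:,::-1].copy(),np.array(d["intrinsics"]),d["k1"],R,T[:3,3]
def proj(P,c):
    P=np.asarray(P,float).reshape(-1,3);q=(P-c[4])@c[3];s=q[:,:2]/q[:,2:]
    s=s*(1+c[2]*(s**2).sum(1,keepdims=True))
    return s@c[1][:2,:2].T+c[1][:2,2]
def unproj(uv,z,c):
    s=(np.asarray(uv,float).reshape(-1,2)-c[1][:2,2])/np.diag(c[1])[:2];t=s.copy()
    for _ in range(20): t=s/(1+c[2]*(t**2).sum(1,keepdims=True))
    d=np.c_[t,np.ones(len(t))]@c[3].T
    return (c[4]+d*((z-c[4][2])/d[:,2])[:,None])[:,:2]
def ortho(c,ctr,z,half=.08,n=400):
    """picture of plane z: up=+x, right=-y"""
    a=np.linspace(half,-half,n)
    X,Y=np.meshgrid(ctr[0]+a,ctr[1]+a,indexing="ij")
    uv=proj(np.c_[X.ravel(),Y.ravel(),np.full(X.size,z)],c).reshape(n,n,2).astype(np.float32)
    return cv2.remap(c[0],uv,None,cv2.INTER_CUBIC)
E
cat > seg.py <<'E'
from h import *
c=cam("top"); im=c[0].astype(int)
def blob(px,mask,z,name):
    x,y=px; m=np.zeros(mask.shape,np.uint8); m[y-50:y+50,x-50:x+50]=mask[y-50:y+50,x-50:x+50]
    m=cv2.morphologyEx(m,cv2.MORPH_OPEN,np.ones((3,3)))
    cs=cv2.findContours(m,cv2.RETR_EXTERNAL,cv2.CHAIN_APPROX_NONE)[0]
    cs=[k for k in cs if cv2.contourArea(k)>60]
    P=unproj(np.vstack(cs)[:,0],z,c)
    (cx,cy),(w,h),a=cv2.minAreaRect((P*1000).astype(np.float32))
    cc,rad=cv2.minEnclosingCircle((P*1000).astype(np.float32))
    print(name,"ctr",round(cx,1),round(cy,1),"size",round(w,1),round(h,1),"ang",round(a,1),"circ",np.round(cc,1),round(rad,1))
lo=im.min(2);hi=im.max(2)
white=((lo>150)&(hi-lo<50)).astype(np.uint8)*255
black=(hi<45).astype(np.uint8)*255
blob((182,150),white,.012,"round");blob((341,158),white,.012,"square");blob((385,238),white,.012,"long");blob((137,236),black,.006,"mat")
E
cat seg.py > /dev/null; python3 - <<'E'
exec(open("seg.py").read())
t=[]
for px,z in(((182,150),.059),((341,158),.075),((387,238),.064)):
    g=unproj(px,.03,c)[0];print(np.round(g,4))
    t.append(ortho(c,g,z,.06,260))
cv2.imwrite("pics/orth0.png",np.hstack(t))
E
```

```text
round ctr 631.6 173.8 size 94.5 107.6 ang 16.4 circ [633.1 174.3] 54.1
square ctr 624.0 -176.8 size 98.5 97.9 ang 84.1 circ [ 623.8 -177.2] 66.8
long ctr 449.9 -275.8 size 74.0 138.0 ang 78.8 circ [ 450.2 -275.5] 76.4
mat ctr 438.7 270.9 size 112.9 114.4 ang 16.9 circ [438.4 270.4] 78.1
[0.6289 0.1703]
[ 0.6205 -0.175 ]
[ 0.4502 -0.2778]
```

View pics/orth0.png

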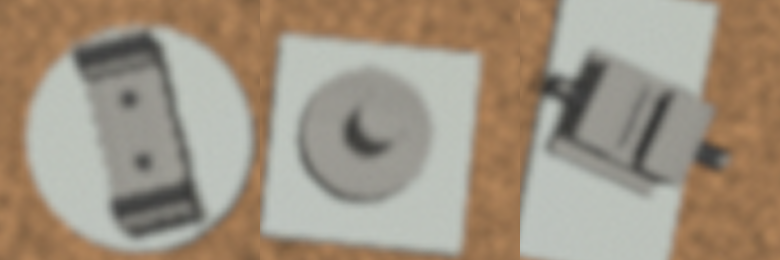

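The orthophotos show the anvil lying about -14° from +x, the platen's shank near the centre of its stand, and the vice at about -24°. The stands measure cleanly. I'll refine the fixtures with wrist views from above each one.

```bash
python3 - <<'E'
from h import *
import pickle
d=cams.read_camera("wrist");print(np.round(d["tool_from_camera"],4).tolist(),d["intrinsics"][0],d["k1"])
out=[];S={}
for n,(x,y),yaw,z in(("anvil",(.629,.170),-.24,.059),("platen",(.6205,-.175),0,.075),("vice",(.45,-.278),-.41+np.pi/2,.064)):
    q=inverse_kinematics([x,y,.27],[np.pi,0,yaw]); q2=inverse_kinematics([x,y,.27],[np.pi,0,yaw+np.pi])
    print(n,q is not None and np.round(q,2),q2 is not None and np.round(q2,2))
    cand=[(abs(qq[5]),yy) for qq,yy in((q,yaw),(q2,yaw+np.pi)) if qq is not None]
    r.movep([x,y,.27],[np.pi,0,min(cand)[1]]); r.sleep(.3)
    c=cam("wrist");S[n]=c;out.append(c[0]);print(r.read_time_s(),r.read_position())
pickle.dump(S,open("w.pkl","wb"))
cv2.imwrite("pics/wr0.png",cv2.resize(np.vstack([np.hstack(out[:2]),np.hstack([out[2],out[2]*0])]),(800,600)))
E
```

```text
[[0.0005, 0.9676, 0.2523, 0.0709], [1.0, -0.0009, 0.0015, -0.0008], [0.0017, 0.2523, -0.9676, -0.1731], [0.0, 0.0, 0.0, 1.0]] [315.25240277   0.         251.94459839] 0.004044113867387164
anvil [ 0.26  0.35  1.51 -0.    1.28  2.07] [ 0.26  0.35  1.51  0.    1.28 -1.07]
2.5583 [0.62888176 0.17036504 0.26994863]
platen [-0.28  0.34  1.53 -0.    1.28  1.29] [-0.28  0.34  1.53  0.    1.28 -1.85]
4.9417 [ 0.62056586 -0.17480531  0.27001546]
vice [-0.56  0.15  1.77  0.    1.22 -0.15] [-0.56  0.15  1.77 -0.    1.22  3.  ]
6.5833 [ 0.45019134 -0.2778773   0.26992906]
```

View pics/wr0.png

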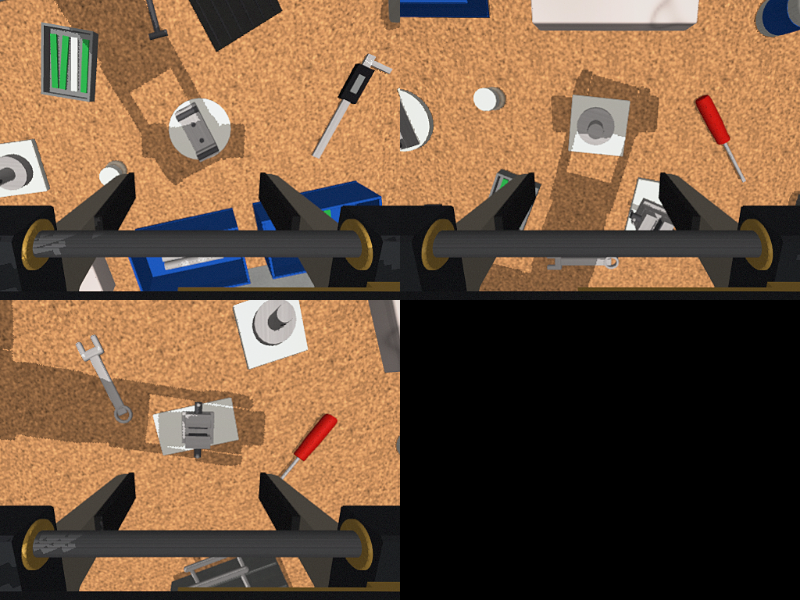

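The wrist views, with the tool shadow falling over them, show all three fixtures clearly. I'll draw the model wireframes at my guessed poses over orthophotos and correct them from that.

```bash
cat >> h.py <<'E'
def wire(kind,x,y,yaw,z0):
    def rect(a,b,z,cx=0,cy=0): return np.array([[cx+sx*a/2,cy+sy*b/2,z] for sx,sy in((1,1),(-1,1),(-1,-1),(1,-1),(1,1))])/1000
    def circ(d,z): t=np.linspace(0,2*np.pi,60);return np.c_[d/2*np.cos(t),d/2*np.sin(t),t*0+z]/1000
    L={"anvil":[rect(90,36,0),rect(16,36,40,37),rect(16,36,40,-37)],
       "platen":[circ(64,0),circ(64,18),circ(24,63)],
       "vice":[rect(54,54,0),rect(54,54,14),rect(40,54,52)],
       "round":[circ(110,12)],"square":[rect(100,100,12)],"long":[rect(140,76,12)],"mat":[rect(120,120,6)]}[kind]
    R=Ro.from_euler("z",yaw).as_matrix()
    return [l@R.T+[x,y,z0] for l in L]
COL=((0,0,255),(0,255,0),(255,0,0))
def over(c,items,ctr,z,half=.07,n=400):
    o=ortho(c,ctr,z,half,n)
    for it in items:
        for l,k in zip(wire(*it),COL):
            p=unproj(proj(l,c),z,c)
            uv=np.c_[(ctr[1]+half-p[:,1]),(ctr[0]+half-p[:,0])]/(2*half)*(n-1)
            cv2.polylines(o,[np.round(uv*8).astype(int)],False,k,1,cv2.LINE_AA,3)
    return o
E
python3 - <<'E'
from h import *
import pickle
S=pickle.load(open("w.pkl","rb"))
D=np.pi/180
t=[over(S["anvil"],[("anvil",.629,.170,-14*D,.012),("round",.633,.1743,0,0)],(.629,.170),.059),
 over(S["platen"],[("platen",.6205,-.175,0,.012),("square",.624,-.177,-5.9*D,0)],(.6205,-.175),.075),
 over(S["vice"],[("vice",.45,-.278,-24*D,.012),("long",.45,-.2757,-11.2*D,0)],(.45,-.278),.064)]
cv2.imwrite("pics/ov0.png",np.vstack([np.hstack(t[:2]),np.hstack([t[2],0*t[2]])])[:, :800])
import os
cv2.imwrite("pics/ov0.png",cv2.resize(cv2.imread("pics/ov0.png"),(600,600),interpolation=cv2.INTER_AREA))
E
```

```text
(no output)
```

View pics/ov0.png

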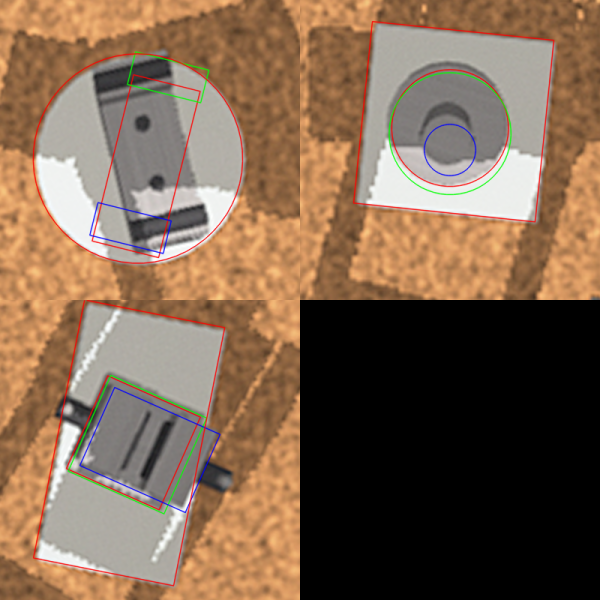

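The stands fit exactly. The anvil's yaw sign was wrong (it is about +14°) and the platen lies about 5 mm further in +x. One more, larger overlay will confirm the corrections.

```bash
python3 - <<'E'
from h import *
import pickle
S=pickle.load(open("w.pkl","rb"))
D=np.pi/180
t=[over(S["anvil"],[("anvil",.628,.170,14*D,.012)],(.629,.170),.059,.06),
 over(S["platen"],[("platen",.6255,-.175,0,.012)],(.6205,-.175),.075,.06),
 over(S["vice"],[("vice",.45,-.278,-23.5*D,.012)],(.45,-.278),.064,.06)]
t=[cv2.resize(i[40:360,40:360],(400,400),interpolation=cv2.INTER_CUBIC) for i in t]
o=np.vstack([np.hstack(t[:2]),np.hstack([t[2],ortho(S["platen"],(.6205,-.175),.075,.048,400)])])
cv2.imwrite("pics/ov1.png",cv2.resize(o,(600,600),interpolation=cv2.INTER_AREA))
E
```

```text
(no output)
```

View pics/ov1.png

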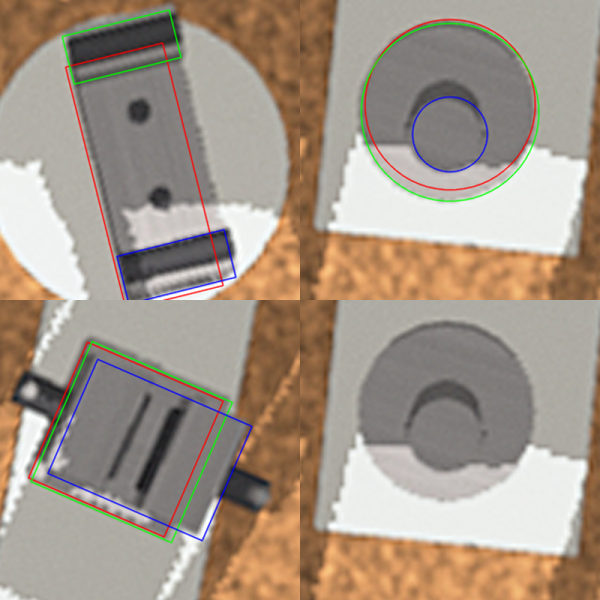

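The overlays now agree to within about 2 mm. I'll use these poses: platen (.6257,-.1745), anvil (.628,.170, 14°) and vice (.450,-.278, -23.5°). First move is to park the platen on the mat.

```bash
cat >> h.py <<'E'
D=np.pi/180
UP=.2
def pick(x,y,yaw,z):
    o=[np.pi,0,yaw]
    p=r.read_position()
    if p[2]<UP-.01: r.movel([p[0],p[1],UP],rate=.2)
    r.set_gripper(1.0); r.movep([x,y,UP],o); r.movel([x,y,z+.06],rate=.2)
    hit=r.movel([x,y,z],rate=.06,f_stop=10)
    r.set_gripper(0.0); g=r.read_finger_gap()*92
    print("pick: hit",hit,"gap mm",round(g,1),"t",r.read_time_s())
    r.movel([x,y,z+.03],rate=.06); r.movel([x,y,UP],rate=.2)
    print(" after lift gap",round(r.read_finger_gap()*92,1),"F",np.round(r.read_contact_force(),1))
def place(x,y,yaw,z):
    o=[np.pi,0,yaw]
    r.movep([x,y,UP],o); r.movel([x,y,z+.03],rate=.2); r.movel([x,y,z+.006],rate=.05); r.sleep(.2)
    hit=r.movel([x,y,z-.005],rate=.015,f_stop=4)
    print("place: hit",hit,"z-expected mm",np.round((r.read_position()[2]-z)*1000,1),np.round(r.read_contact_force(),1))
    r.set_gripper(1.0); r.sleep(.3); r.movel([x,y,z+.06],rate=.1); r.movel([x,y,UP],rate=.25)
    print(" done t",r.read_time_s())
E
python3 - <<'E'
from h import *
pick(.6257,-.1745,60*D,.059)
place(.4387,.2709,60*D,.053)
r.sleep(.2)
c=cam("wrist");import pickle;pickle.dump(c,open("w1.pkl","wb"))
cv2.imwrite("pics/park.png",over(c,[("platen",.4387,.2709,0,.006),("mat",.4387,.2709,16.9*D,0)],(.4387,.2709),.069,.08))
E
```

```text
pick: hit False gap mm 22.6 t 10.4333
 after lift gap 22.7 F [ 0.8 -0.5 -5.4]
place: hit True z-expected mm -0.3 [-1.8  1.1  3.9]
 done t 18.2667
```

View pics/park.png

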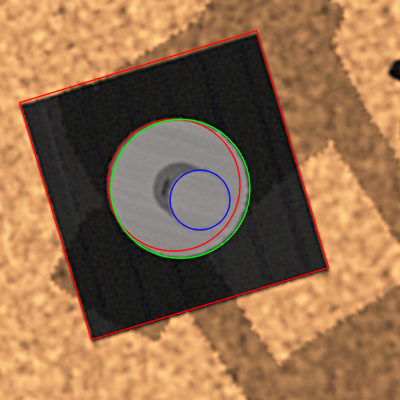

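The platen stands upright on the mat, dead centre: the wireframe coincides with the disc at (180,188) and the shank at (200,200). The vice goes to the square stand next.

```bash
python3 - <<'E'
from h import *
pick(.450,-.278,66.5*D,.056)
place(.624,-.177,84.1*D,.056)
c=cam("wrist")
cv2.imwrite("pics/vice.png",over(c,[("vice",.624,-.177,-5.9*D,.012),("square",.624,-.177,-5.9*D,0)],(.624,-.177),.064,.08))
E
```

```text
pick: hit False gap mm 38.7 t 23.3
 after lift gap 38.4 F [-0.7  0.6 -5.7]
place: hit True z-expected mm 2.2 [ 2.3 -4.4  1.7]
 done t 29.85
```

View pics/vice.png

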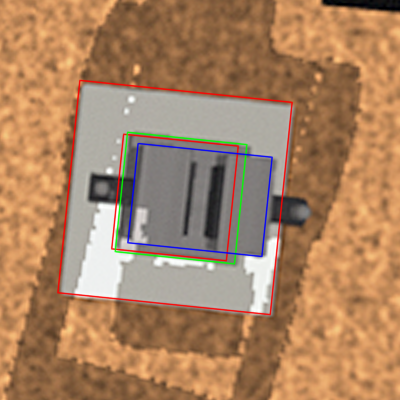

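The vice sits on the square stand, upright, squared up and within about 2 mm. It made contact 2 mm early, probably because it tilted slightly in the grip. The anvil goes to the long stand next, then the platen to the round one.

```bash
python3 - <<'E'
from h import *
pick(.628,.170,14*D,.041)
place(.450,-.2757,-11.2*D,.041)
c=cam("wrist")
cv2.imwrite("pics/anvil.png",over(c,[("anvil",.450,-.2757,-11.2*D,.012),("long",.450,-.2757,-11.2*D,0)],(.45,-.2757),.052,.08))
E
```

```text
pick: hit False gap mm 0.4 t 34.8083
 after lift gap 0.4 F [-0.1 -0.6 -0.1]
place: hit False z-expected mm -5.0 [-0.2  0.2  0.3]
 done t 43.5333
```

View pics/anvil.png

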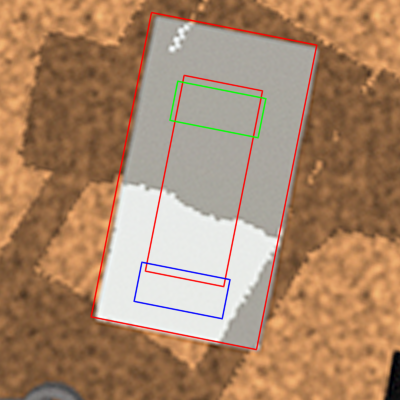

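The gripper closed on nothing (gap 0.4 mm) and the long stand is empty. I need to see where the anvil is.

```bash
python3 - <<'E'
from h import *
r.movep([.45,0.0,.3],[np.pi,0,90*D])
c=cam("top")
a=over(c,[("anvil",.628,.170,14*D,.012),("round",.633,.1743,0,0)],(.633,.174),.052,.1)
cv2.imwrite("pics/top1.png",np.hstack([a,cv2.resize(c[0][80:300,80:440],(400,400*220//360)) if 0 else cv2.copyMakeBorder(cv2.resize(c[0][80:300,80:440],(400,244)),0,156,0,0,0)]))
E
```

```text
(no output)
```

View pics/top1.png

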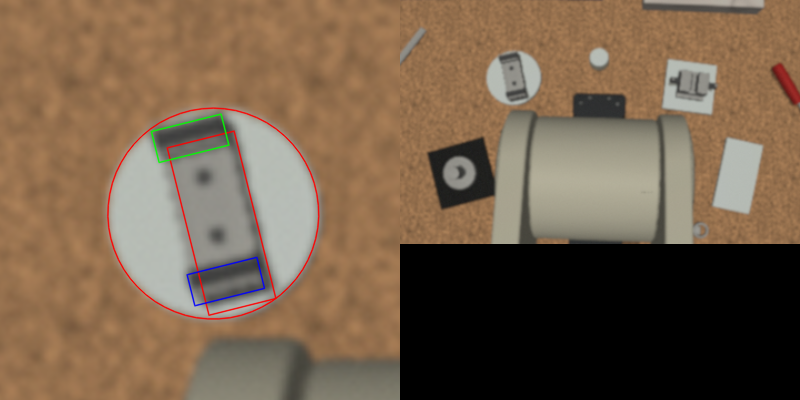

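The anvil is still on the round stand where I had it, so nothing has moved. I'll redo the grasp step by step and look while the jaws are around it.

```bash
python3 - <<'E'
from h import *
r.set_gripper(1.0)
r.movep([.628,.170,UP],[np.pi,0,14*D]); r.movel([.628,.170,.1],rate=.2)
a=cam("wrist")
print(r.read_position(),r.read_tcp_rot(),r.read_finger_gap())
print(r.movel([.628,.170,.041],rate=.05,f_stop=10),r.read_position(),r.read_contact_force())
b=cam("wrist")
c=cam("side")
print(r.read_finger_gap(),r.read_time_s())
s=cv2.resize(c[0][120:220,190:320],(520,400),interpolation=cv2.INTER_CUBIC)
cv2.imwrite("pics/grasp.png",np.hstack([cv2.resize(b[0][100:384],(280,155)) if 0 else cv2.copyMakeBorder(cv2.resize(b[0],(280,210)),0,190,0,0,0),s]))
E
```

```text
[0.62913949 0.17015693 0.10169639] [-3.14151877e+00 -2.45123942e-03  2.44248832e-01] 0.9990619107802939
False [0.6282683  0.17007746 0.04140155] [-0.80659729 -0.73476539 -0.42142986]
0.9976177280887877 48.525
```

View pics/grasp.png

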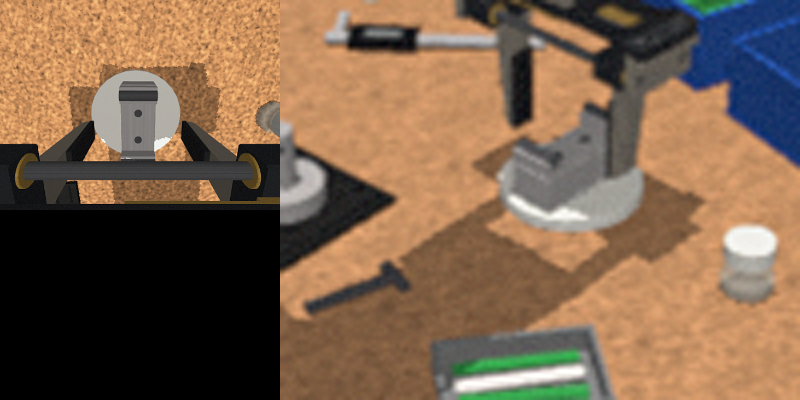

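```bash
python3 - <<'E'
from h import *
c=cam("side")
# expected fingertip inner/outer positions
t=14*D; ex=np.array([np.cos(t),np.sin(t)]);ey=np.array([-np.sin(t),np.cos(t)])
for s in(46,64,-46,-64): 
    p=np.array([.628,.170])+ey*s/1000; u=proj([*p,.016],c)[0]-[190,120]; print(s,np.round(u*4+[280,0]))
im=c[0].copy()
for l in wire("anvil",.628,.170,t,.012)+wire("round",.633,.1743,0,0): cv2.polylines(im,[np.round(proj(l,c)*8).astype(int)],False,(0,0,255),1,cv2.LINE_AA,3)
cv2.imwrite("pics/side2.png",cv2.resize(im[110:220,190:340],(750,550),interpolation=cv2.INTER_CUBIC))
E
```

```text
46 [524. 157.]
64 [507. 148.]
-46 [613. 203.]
-64 [631. 213.]
```

View pics/side2.png

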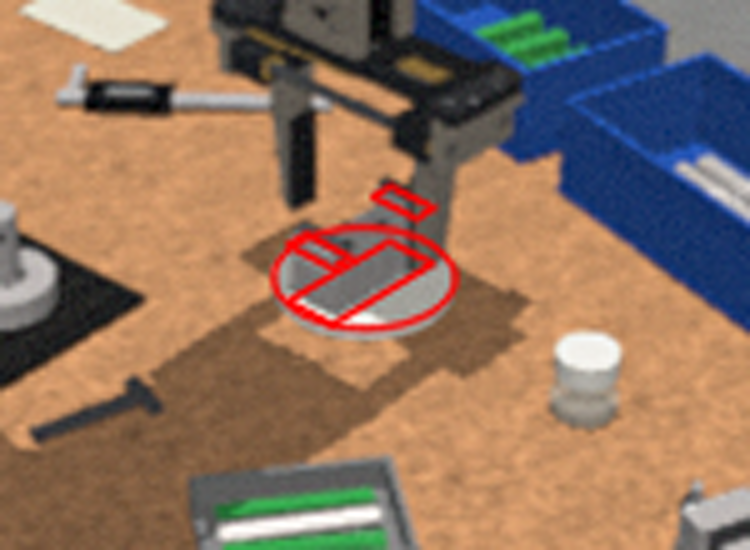

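The anvil's wireframe matches in the side view. The fingertips, though, appear about 7 px (roughly 25 mm) above where the stated tool geometry puts them. That explains the jaws closing just over the bar top, and the high grip on the vice. I'll feel downward gently to find the true tip height, then grip lower.

```bash
python3 - <<'E'
from h import *
f0=np.array(r.read_contact_force())
hit=r.movel([.628,.170,.008],rate=.01,f_stop=4)
p=r.read_position();print(hit,p,np.round(r.read_contact_force()-f0,1))
c=cam("side");im=c[0]
cv2.imwrite("pics/side3.png",cv2.resize(im[110:220,190:340],(750,550),interpolation=cv2.INTER_CUBIC))
E
```

```text
True [0.62802349 0.17000022 0.01023171] [ 0.8 -0.   6. ]
```

View pics/side3.png

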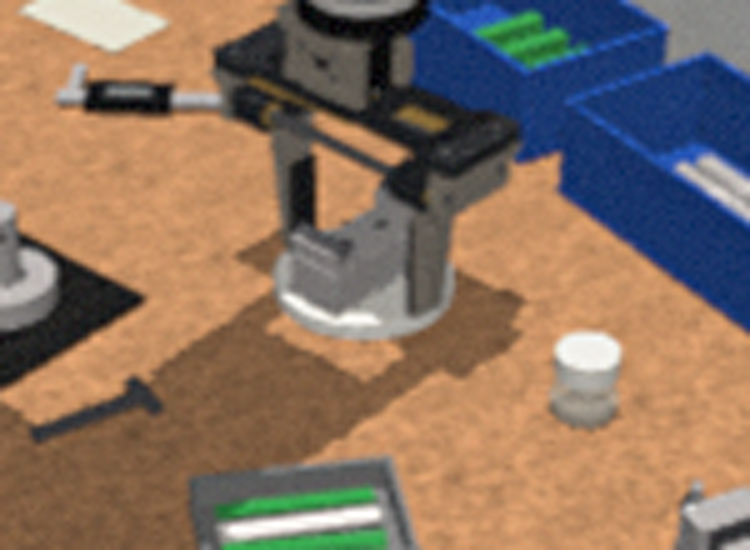

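The tips touch the stand (top at 12 mm) at TCP z = 10 mm. So the real fingertips are about level with the TCP, not 25 mm ahead of it, and I'll use that from here. Now gripping the anvil lower and moving it.

```bash
python3 - <<'E'
from h import *
r.movel([.628,.170,.0155],rate=.03)
r.set_gripper(0.0); g=r.read_finger_gap()*92; print("gap",g)
if g<30: raise SystemExit
r.movel([.628,.170,.045],rate=.06); r.movel([.628,.170,UP],rate=.2)
print("after lift",r.read_finger_gap()*92,np.round(r.read_contact_force(),1))
if r.read_finger_gap()*92<30: raise SystemExit
place(.450,-.2757,-11.2*D,.0155)
c=cam("wrist")
a=over(c,[("anvil",.450,-.2757,-11.2*D,.012),("long",.450,-.2757,-11.2*D,0)],(.45,-.2757),.052,.08)
cv2.imwrite("pics/anvil2.png",a)
E
```

```text
gap 36.11830245279105
after lift 36.03283200908938 [ 0.3  0.1 -6.6]
place: hit True z-expected mm -0.2 [-0.6  0.1  4.8]
 done t 60.7667
```

View pics/anvil2.png

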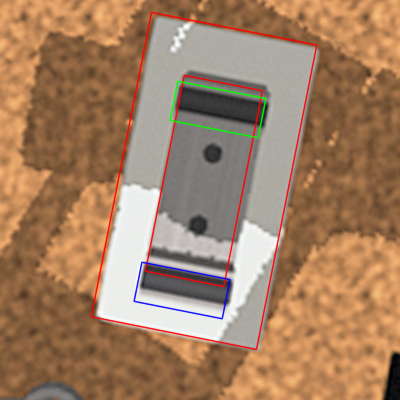

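The anvil is on the long stand, aligned with it; the rollers sit at about (221,104) and (186,283), a 3 mm offset at most. The platen goes to the round stand next.

```bash
python3 - <<'E'
from h import *
pick(.4387,.2709,60*D,.028)
if r.read_finger_gap()*92<18: raise SystemExit
place(.633,.1743,60*D,.034)
c=cam("wrist")
a=over(c,[("platen",.633,.1743,0,.012),("round",.633,.1743,0,0)],(.633,.1743),.075,.08)
r.movep([.35,.35,.35],[np.pi,0,60*D])
s=cam("side")
b=cv2.resize(s[0][130:330,170:390],(400,364))
cv2.imwrite("pics/end.png",np.hstack([a,cv2.copyMakeBorder(b,0,36,0,0,0)]))
print(r.read_time_s())
E
```

```text
pick: hit False gap mm 23.2 t 65.9083
 after lift gap 22.9 F [ 0.   0.3 -6.2]
place: hit True z-expected mm 0.0 [-1.  -0.7  5.1]
 done t 73.175
74.6417
```

View pics/end.png

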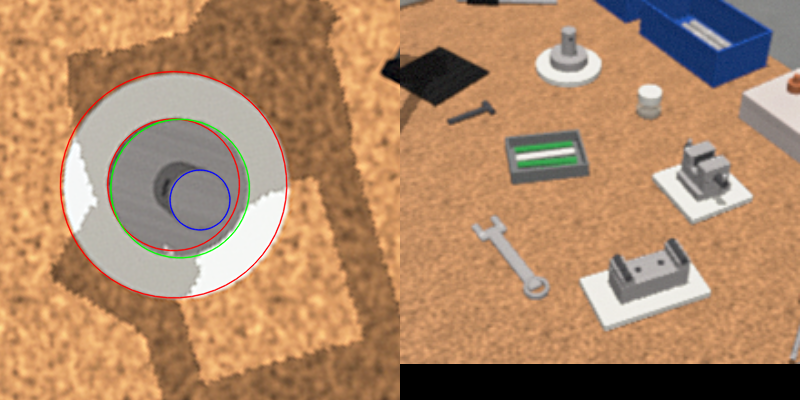

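The platen is centred on the round stand. The side view shows all three fixtures upright on their own stands, the tray in place and the arm clear, so I'm handing in.

```bash
python3 -c "
from station import r,finish_job
print(finish_job(),r.read_time_s())"
```

```text
the job is handed in; nothing more can be done
the job is handed in; nothing more can be done
```

All three fixtures are on their own stands, and I handed the job in at about 75 s of the 128 s allowed. No verdict is reported. I parked the platen on the mat, moved the vice to the square stand and the bend support to the long stand, then moved the platen to the round stand.

**Last checks:** The wrist-camera overlays put each fixture within about 3 mm of its stand's centre and aligned with it. The last side view shows all three upright and released, the tray apparently where it was and the arm clear. I only checked the tray by eye.

**What disagreed or failed:**
- **Missed grasp:** the first grasp on the bend support closed on nothing, so I made one empty trip to the long stand and back. The support was not moved.
- **Fingertip position:** the tips touched the round stand with the TCP at 10 mm, so they are about level with the TCP, not 25 mm ahead as stated. I gripped lower from then on.
- **Vice set-down:** I gripped the vice before finding this, so the hold was shallow. It touched down 2 mm early, probably tilted slightly, but the overlay afterwards showed it flat and square.

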